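# Load a charger into the dead-weight bonding clamp

## Task

Load the glued charger that waits in front of the bonding clamp's heavy flap. Press the long end of the hand lever down until the spring catch holds it and the flap stays up by itself, push the charger along the channel fully home against the back stops, then press the release paddle of the catch down so that the flap comes to rest on the charger. Do all of it by pressing and pushing with closed fingers: do not pick up, lift or tip the charger, do not touch the flap, and leave the other things on the bench where they are.

Things in the scene. Friction and masses are not known exactly. Their poses are not given: they have to be found in the camera images.
- clamp: Bonding clamp fixed to the bench: aluminium base (235 x 122 mm) with a grey channel block; its flat top, the channel floor, is 20 mm above the bench, x = -100 to 105 mm, 78 mm wide. Origin on the bench under the channel's middle line; x runs along the channel to the back stops (away from robot), y left, z up. Lever on the channel's right at y = -50 mm, catch right of that, flap hinged at the back.
- lever (a joint): Hand lever, steel bar 12 x 8 mm along x at y = -50 mm, pivot at x = 7 mm, 50 mm up; short end under a pin on the flap's right side. 0 rad: at rest, long end up. Grows as it is pressed; past about 0.24 the catch snaps over it, hard stop 0.275: press to the stop, let go, and the catch holds it at about 0.23. About 0.06 when the flap lies on a charger. Needs 4 to 15 N.
- lever_pad (a point): Centre of the top of the black ribbed pad (30 x 28 mm) on the lever's long end, 140 mm from the pivot: press here, straight down. About 76 mm above the bench at rest, 44 mm when latched, 37 mm at the hard stop. Only the catch (33 mm further back, to the right) is near.
- flap: Heavy steel flap with two stacked dark weights and a rubber pad below (50 mm from hinge to front edge, 62 mm wide, 39 mm thick, 0.84 kg), hinged along y at the clamp's x = 85 mm, 48 mm above the bench; origin on the hinge axis. Not to be touched by the robot. The lever's short end lifts it by a pin on its right side; a damper lets it sink within about a second.
- flap_front (a point): Middle of the lower front edge of the flap, 50 mm from the hinge. Height above the bench: 35 to 36 mm with nothing under the flap (it bars the channel), 42 mm lying level on a charger, about 61 mm while the catch holds the lever.
- catch (a joint): Spring catch: 0 rad = upright, where it holds the lever or waits; grows to 0.36 (stop) as the paddle is pressed; the lever is let go at about 0.22. It springs back by itself. Pressing takes about 2 to 5 N.
- release_paddle (a point): Centre of the top of the catch's aluminium paddle (26 mm along x, 20 mm along y), sticking out to the right of the clamp at x = -100, y = -100 mm, 25 mm above the bench: press it straight down 9 to 13 mm and keep it down while the flap sinks (about 1 s).
- home (a point): Point on the channel floor where the charger's origin lies when fully home (shell against two steel back stops; the plug pins pass between them). Axes as clamp. White guide rails, 8 mm high and 46 mm apart, run along both sides of the channel from the stops to the open front end; the charger already stands between them.
- charger: The charger to load: black plug-in charger, shell 51 x 43 x 22 mm, flat on the channel floor, 67 to 112 mm short of home. x points to the plug pins (roughly to the stops). Origin on the underside; the shell reaches from 33 mm behind it (rear face, to push on) to 18 mm ahead, pins 15 mm more, +/-21 mm in y. About 50 g, slides easily. Chargers elsewhere on the bench are not part of the job.
- tweezers: Bystander: steel tweezers, 15 x 129 x 8 mm, lying right of the clamp. Origin under the centre.
- hex_keys: Bystander: folding hex key set, 29 x 90 x 20 mm, left of the clamp. Origin under the centre.
- board: Bystander: small circuit board with a transformer, 48 x 34 x 18 mm, left of the clamp. Origin under the centre.
- flux_bottle: Bystander: small bottle with a black nozzle, 36 mm wide, 112 mm high, right of the clamp's back. Origin under the centre.
- screw_tray: Bystander: small blue tray, 73 x 105 x 33 mm, far right. Origin under the centre.
- board_1: Bystander: circuit board, 48 x 34 x 18 mm, far left. Origin under the centre.
- marker_black: Bystander: marker pen, 17 x 138 x 19 mm, far left. Origin under the centre.
Mind the look-alikes: they are no part of the job. Leave any blue or green look-alike of the charger alone.

How it is judged:
On the way, in this order (a step that is already met when the one before it is completed fails the run):
1. the lever is pressed down, the catch holds it and the flap stays raised (height (world z) of flap_front above 0.058 m and value of joint lever above 0.17 rad and value of joint catch below 0.06 rad), for 0.3 s.
2. the charger is pushed fully home under the raised flap (x of charger in the frame of home above -0.004 m and y of charger in the frame of home between -0.004 and 0.004 m and angle between the x axis of charger and the x axis of clamp, either way round below 0.08 rad and height (world z) of flap_front above 0.058 m), for 0.2 s.
At the end, for the whole second after the job is handed in: Charger flat, at rest, within 4 mm of fully home and of the channel's middle, turned under 0.08 rad; the flap rests on it (its front edge 39.5 to 45 mm above the bench, over 1.5 N); lever's long end up again (below 0.12 rad); catch sprung back (below 0.06 rad) (x of charger in the frame of home above -0.004 m and y of charger in the frame of home between -0.004 and 0.004 m and angle between the x axis of charger and the x axis of clamp, either way round below 0.08 rad and height (world z) of flap_front between 0.0395 and 0.045 m and contact force between flap and charger above 1.5 N and value of joint lever below 0.12 rad and value of joint catch below 0.06 rad and angle between charger's own z axis and vertical below 0.05 rad and linear speed of charger below 0.01 m/s); the robot touches nothing.
It fails at once if the charger is lifted more than 12 mm off the channel floor or tipped by more than 0.35 rad (z of charger in the frame of clamp above 0.032 m or angle between charger's own z axis and vertical above 0.35 rad).
It fails at once if the robot touches the flap (contact force between any of the fingers, the arm and flap above 1 N).
It fails at once if a bystander is moved by more than 30 mm (distance of any of tweezers, hex_keys, board, flux_bottle, screw_tray, board_1, marker_black from where it was at the start of the episode above 0.03 m).
It also fails if it takes over 53 s, if anything falls off the work surface, if the arm or the gripper's body presses on something with over 40 N, if the wrist force passes 120 N, or if a joint passes its speed limit or range.

## Robot

A 6-joint arm with a two-finger parallel gripper is mounted at the origin on a cart in front of the work surface, level with it; the furniture and walls round the work are solid. World frame = base frame: x ahead of the robot, y to its left, z up, the work surface at z = 0. Lengths are in m, angles in rad, forces in N, time in s.
With the tool pointing down it reaches from about 0.375 to 0.975 m from the base axis. Payload 3.8 kg.
Tool frame: the origin (TCP) lies on the mounting face of the last link; the fingertips stand 173 mm ahead of it and the grasp point (between the pads) lies 155 mm ahead of it; z points along the fingers, y is the line along which they close (so a half turn about z gives the same grasp; the last joint's range is limited). The gripper opens to 85 mm and grips with 20 to 120 N. Pads are 22 mm wide; open, the fingers measure 114 mm over their backs; the gripper's body (76 mm by 85 mm) begins 54 mm behind the grasp point. The pads swing forward as they close: fully open they stand 13 mm farther back than shut.
Start: joints at [-1.299, 0.264, 1.604, -0, 1.274, -0.037], TCP at [0.205, -0.643, 0.405] pointing down, gripper open.
Joint ranges: [-2.63, 2.63], [-0.94, 2.18], [0.31, 2.57], [-1.31, 4.45], [0, 2.66], [-2.55, 2.55]. Speed limits (rad/s): [2.57, 2.57, 3.14, 3.14, 3.14, 3.14].

## Interface

Orientations are given as a rotation vector (axis times angle).
In Python, from workcell import bot gives the robot as it stands.
- The arm moves only by the tool drive_tool, never from a script. Its argument "increments" is a list of rows, each an object with "delta_pos": the shift along the tool's x, y, z in mm, a list of three; "turn": the turn about the tool's z in rad; "jaw": the opening, from -1 (shut) to 1 (fully open). A call has 1 to 8 rows; each row shifts and turns the commanded pose from where the row before left it, along the tool's axes as they then stand; what a row does not reach is not made up. A row lasts 1/12 s, in which the tool goes at most 41.7 mm and 7.16 degrees, less where a joint would pass 70% of its speed; a pose out of reach is approached as far as the arm can. A call is refused whole if a number of a shift passes 41.7 or a number of a turn 0.125, either way. A call with a gripper value outside its range is refused whole. The fingers move at their own pace and stop on an object; "grip_force" is the grip in N (left out, the last holds). Time passes only in rows, so rows that do not move let the fingers close. It gives the time, the measured TCP pose, the force, the opening and the grip force at its end, in the units of the state.
- bot.read_state(): the state, without advancing time (a new reading comes with each control period).
- bot.read_camera(name): name is "scene" or "top"; returns a dict with "pixels" (420x560x3 uint8, red, green, blue), "fovy" (degrees; the focal length in pixels is half the picture's height over the tangent of half this angle, whatever the lens; pixels are square), "cx", "cy" (the principal point, pixels), "camera_from_world" (4x4, takes a point from world to camera coordinates). Camera axes: x right, y down, z forward; pixel columns grow to the right and rows downward; lengths in m; the calibration is good to about 2 mm. A picture is of the moment at which its call begins. There is no depth.
- bot.finish_job(): hands the job in; it is judged then, once.
The state is a dict: "time": time; "q": joint angles; "joint_vel": joint speeds; "joint_torque": joint torques, N m; "tool_pos": TCP position; "tcp_rot": TCP orientation; "wrist_force": force on the tool from outside, world axes, zero at the start; "torque": the same for the moment, N m; "width": opening from 0.0 (shut) to 1.0 (fully open); "grip_force": force on a finger pad.
Only numpy, scipy, OpenCV 4.12 (cv2) and the standard library are available. Lean on these libraries where they do the work, as an engineer would, in place of code of your own. Each camera call takes 0.05 s, during which the arm holds its last target. There are 200 camera calls.

## Working session

There is one attempt and no reset: what is moved stays moved. The work goes in short steps, Python scripts to look and compute and a tool call to move; the robot and the scene stay as the last step left them, time stands still between calls to the robot, and variables do not carry over. Pictures are saved under pics/ and viewed, at most 11 in all, crops included, and the job is handed in when it is done.

Besides the shell and the picture viewer there is one more tool, called after ">>>" by a JSON object that holds its "api" and its "payload". drive_tool: Moves the arm, as the interface text tells. Its arguments: {"type":"object","properties":{"increments":{"type":"array"},"grip_force":{"type":"number"}},"required":["increments"]}

```bash
mkdir -p pics
cat > h.py <<'E'
import numpy as np, cv2
from workcell import bot
def snap(n,f):
    c=bot.read_camera(n); cv2.imwrite(f,c["pixels"][:,:,::-1]); 
    np.savez(f[:-4]+".npz",M=c["camera_from_world"],k=[210/np.tan(np.radians(c["fovy"])/2),c["cx"],c["cy"]],p=c["pixels"]); return c
def load(f): return np.load(f[:-4]+".npz")
def ray(d,u,v,z):
    f,cx,cy=d["k"];M=d["M"];R=M[:3,:3];t=M[:3,3];o=-R.T@t
    r=R.T@np.array([(u-cx)/f,(v-cy)/f,1]);return o+r*(z-o[2])/r[2]
def proj(d,P):
    f,cx,cy=d["k"];q=d["M"]@np.r_[P,1];return q[0]/q[2]*f+cx,q[1]/q[2]*f+cy
E
python3 -c "
from h import *
for n in('scene','top'):
    c=snap(n,'pics/%s0.png'%n); M=c['camera_from_world'];print(n,c['fovy'],c['cx'],c['cy'],-M[:3,:3].T@M[:3,3])
print(bot.read_state())"
```

```text
scene 55.21295936836769 276.04048027193943 205.7617642577002 [-0.18397717  0.57101906  0.68203323]
top 42.804642345881426 284.24793686470287 220.87604246281603 [0.30915101 0.09735365 1.52572548]
{'time': 0.1, 'q': array([-1.29892143e+00,  2.64684809e-01,  1.60525762e+00,  1.87985207e-06,
        1.27373152e+00, -3.69422867e-02]), 'joint_vel': array([-2.17969717e-05, -1.26073547e-03, -4.02350220e-03,  8.83052500e-05,
       -1.41650165e-04, -5.44322981e-04]), 'joint_torque': array([ 3.55349312e-04, -5.16703713e+01, -3.68589842e+01, -1.49717353e-04,
        6.26334309e-03, -3.35433390e-05]), 'tool_pos': array([ 0.20503952, -0.64276923,  0.40347056]), 'tcp_rot': array([-3.10217360e+00, -4.82844834e-01,  3.80095989e-04]), 'wrist_force': array([-0.43935636, -0.2051707 ,  0.17288506]), 'torque': array([-0.0046993 , -0.01109832, -0.02967006]), 'grip_force': 0.0, 'width': 1.0005794569877138}
```

View pics/top0.png

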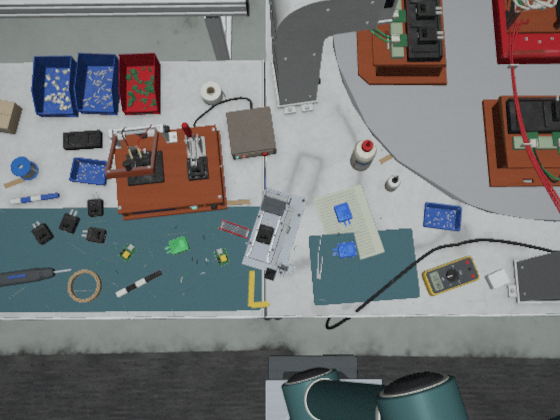

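View pics/scene0.png

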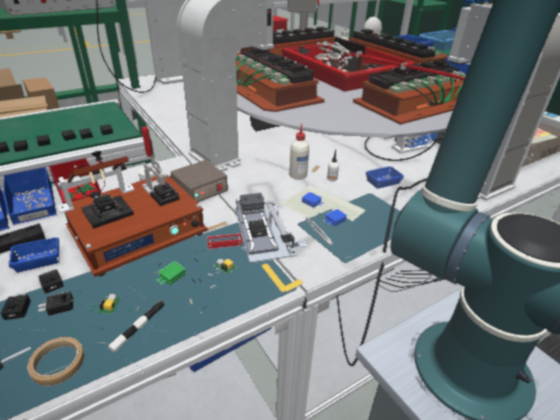

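The clamp is at about (273,230) in the top view and (265,225) in the scene view. I'll enlarge both.

```bash
python3 -c "
from h import *
a=load('pics/top0.png')['p'][:,:,::-1][180:285,215:335];b=load('pics/scene0.png')['p'][:,:,::-1][180:270,215:315]
cv2.imwrite('pics/c1.png',cv2.resize(a,None,fx=5,fy=5,interpolation=2)[:600]);cv2.imwrite('pics/c2.png',cv2.resize(b,None,fx=6,fy=6,interpolation=2))
d=load('pics/top0.png');print(ray(d,273,230,0.02),ray(d,273,200,.02),ray(d,303,230,.02))"
```

```text
[0.56204402 0.13632856 0.02      ] [0.64961738 0.13599086 0.02      ] [0.56130312 0.05086239 0.02      ]
```

View pics/c1.png

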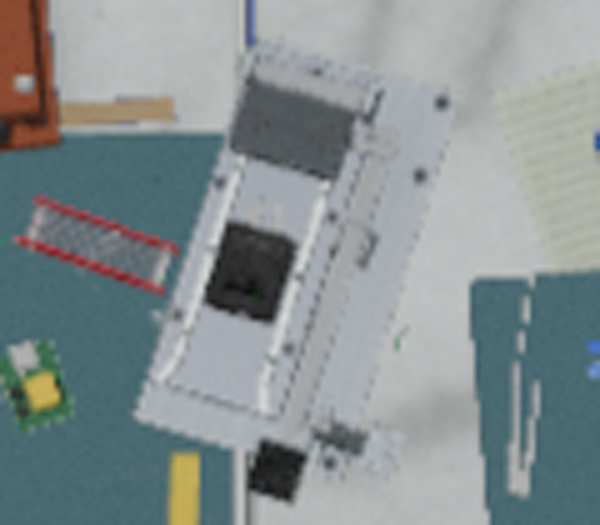

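View pics/c2.png

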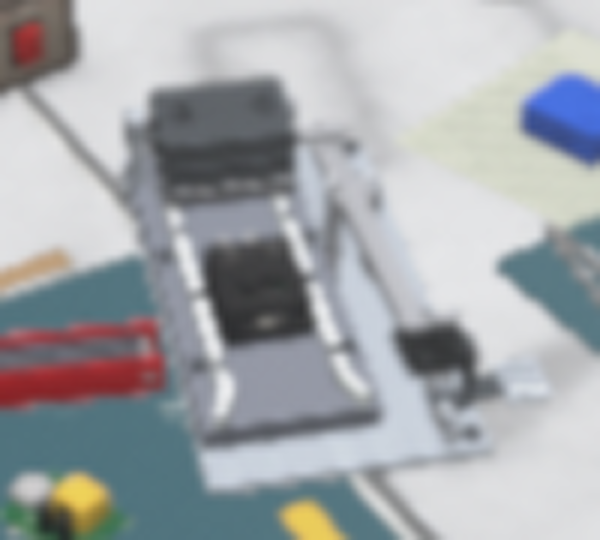

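Top view: the black charger in the channel is at crop (250,272), full-image (265,234). It is the only one between the white rails, pins towards the flap. The black chargers at far left and the blue and green look-alikes are excluded. The lever pad is at crop (277,470) and the paddle at (382,450). In the scene crop the pad is at (435,340) and the paddle at (522,380). Next I fit the clamp pose.

```bash
cat > fit.py <<'E'
from h import *
from scipy.optimize import least_squares
T=load('pics/top0.png');S=load('pics/scene0.png')
t=lambda u,v:(215+u/5-.4,180+v/5-.4); s=lambda u,v:(215+u/6-.4,180+v/6-.4)
pad=[7-138.5,-50,76];pd=[-100,-100,25]
obs=[(T,t(165,380),[-100,39,20]),(T,t(280,418),[-100,-39,20]),(S,s(205,438),[-100,39,20]),(S,s(378,415),[-100,-39,20]),
(T,t(279,470),pad),(S,s(437,338),pad),(T,t(384,450),pd),(S,s(522,380),pd)]
def W(p,P): c,s_=np.cos(p[2]),np.sin(p[2]);x,y,z=np.array(P)/1e3;return [p[0]+c*x-s_*y,p[1]+s_*x+c*y,z]
def res(p): return np.concatenate([np.subtract(proj(d,W(p,P)),uv) for d,uv,P in obs])
r=least_squares(res,[.57,.13,-.35],loss='soft_l1');p=r.x
if __name__=='__main__':
    print(p);print(res(p).reshape(-1,2).round(1))
    for n,P in dict(pad=pad,paddle=pd).items(): print(n,W(p,P))
    for a,b in (((250,272),42),):
        w=ray(T,*t(*a),b/1e3);print('charger c',w)
        q=w[:2]-p[:2];c,s_=np.cos(p[2]),np.sin(p[2]);print('clamp frame',c*q[0]+s_*q[1],-s_*q[0]+c*q[1])
    im=T['p'][:,:,::-1][180:285,215:335].copy();im=cv2.resize(im,None,fx=5,fy=5,interpolation=2)
    jm=cv2.resize(S['p'][:,:,::-1][180:270,215:315].copy(),None,fx=6,fy=6,interpolation=2)
    L=[([-100,39,20],[105,39,20]),([-100,-39,20],[105,-39,20]),([-100,-39,20],[-100,39,20]),([7,-50,54],pad),([-113,-100,25],[-87,-100,25]),([-100,-110,25],[-100,-90,25])]
    for A,B in L:
        for d,i,o,k in((T,im,(215,180),5),(S,jm,(215,180),6)):
            g=lambda P:tuple(int((x-y+.4)*k) for x,y in zip(proj(d,W(p,P)),o))
            cv2.line(i,g(A),g(B),(0,0,255),1)
    h=min(im.shape[0],jm.shape[0]); o=np.hstack([im[:h],jm[:h]]);cv2.imwrite('pics/ov.png',cv2.resize(o,(800,int(h*800/o.shape[1]))))
E
python3 fit.py
```

```text
[ 0.57364204  0.15229776 -0.29518334]
[[-3.7  0. ]
 [-0.2  0.2]
 [-0.1 -0.7]
 [ 1.4 -1.5]
 [-0.1 -0. ]
 [ 0.   1.1]
 [-0.2 -0.2]
 [ 0.5 -0.7]]
pad [np.float64(0.4332838094578738), np.float64(0.14271567305847763), np.float64(0.076)]
paddle [np.float64(0.4488756340119616), np.float64(0.08571440108078798), np.float64(0.025)]
charger c [0.54718104 0.15936143 0.042     ]
clamp frame -0.027371465082298947 -0.0009397492741636294
```

View pics/ov.png

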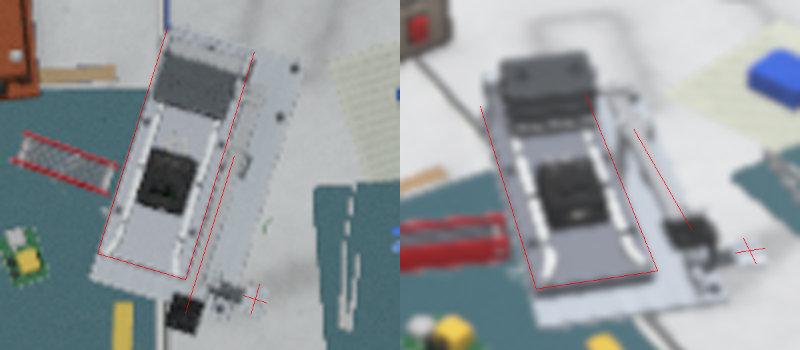

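The overlay shows the fit is right to a few mm. I'll tighten it with base and flap corners and then move.

```bash
cat > fit2.py <<'E'
from fit import *
X=obs+[(T,t(230,141),[35,31,75]),(T,t(340,180),[35,-31,75])]
B=[(T,t(250,40),(1,1)),(T,t(456,90),(1,-1)),(T,t(135,415),(-1,1)),(S,s(208,490),(-1,1)),(S,s(492,452),(-1,-1))]
def res2(q):
    a=[np.subtract(proj(d,W(q,P)),uv) for d,uv,P in X]
    a+=[np.subtract(proj(d,W(q,[q[3]*100+117.5*i,q[4]*100+61*j,4])),uv) for d,uv,(i,j) in B]
    return np.concatenate(a)
r=least_squares(res2,[*p,0,-.3],loss='soft_l1',x_scale=[.1,.1,.1,.3,.3]);p=r.x
def toclamp(w): q=w[:2]-p[:2];c,s_=np.cos(p[2]),np.sin(p[2]);return np.array([c*q[0]+s_*q[1],-s_*q[0]+c*q[1]])*1e3
if __name__=='__main__':
    print(p);print(res2(p).reshape(-1,2).round(1).tolist())
    print('pad',W(p,pad),'paddle',W(p,pd))
    for a in((232,222),(298,238),(270,322),(205,302)): print(toclamp(ray(T,*t(*a),.042)).round(1))
E
cat > go.py <<'E'
import sys
from fit2 import *
from scipy.spatial.transform import Rotation as Rn
st=bot.read_state();R=Rn.from_rotvec(st['tcp_rot']).as_matrix()
a=np.degrees(np.arctan2(R[1,0],R[0,0]))
print('t',st['time'],'tcp',st['tool_pos'].round(4),'clampxy',toclamp(st['tool_pos']).round(1),'tip z',round((st['tool_pos'][2]-.173)*1e3,1),'x-axis yaw rel clamp',round(np.radians(a)-p[2],3),'F',st['wrist_force'].round(1),'w',round(st['width'],2),'tilt',R[2].round(3))
if len(sys.argv)>1:
    P=list(map(float,sys.argv[1:4]));w=np.array(W(p,P));w[2]+=.173
    print('delta tool mm',(R.T@(w-st['tool_pos'])*1e3).round(1))
E
python3 fit2.py; python3 go.py -131 -50 120
```

```text
[ 0.57324727  0.15091855 -0.30301105 -0.02966211 -0.18453434]
[[-3.4, -0.0], [-0.0, 0.4], [0.2, -0.8], [1.6, -1.5], [-0.0, 0.1], [0.2, 1.2], [-0.1, 0.1], [0.8, -0.5], [-0.4, -0.2], [-1.0, -1.6], [1.2, -1.6], [-0.0, 0.2], [-0.3, 0.1], [-0.1, 1.0], [-0.1, 0.1]]
pad [np.float64(0.4328183342682524), np.float64(0.1424354324917569), np.float64(0.076)] paddle [np.float64(0.44796349610882724), np.float64(0.08531385974710297), np.float64(0.025)]
[-3.1 18.5]
[ -1.1 -19.8]
[-51.2 -18.8]
[-50.9  19.3]
t 0.1 tcp [ 0.205  -0.6428  0.4035] clampxy [-114.6 -867.4] tip z 230.5 x-axis yaw rel clamp 0.612 F [-0.4 -0.2  0.2] w 1.0 tilt [ 0.    -0.002 -1.   ]
delta tool mm [ 456.1 -678.3  111.9]
```

>>> {"api": "drive_tool", "payload": {"increments": [{"delta_pos": [35,-30,0],"turn": 0,"jaw": -1},{"delta_pos": [35,-30,0],"turn": 0,"jaw": -1},{"delta_pos": [35,-30,0],"turn": 0,"jaw": -1},{"delta_pos": [35,-30,0],"turn": 0,"jaw": -1},{"delta_pos": [35,-30,0],"turn": 0,"jaw": -1},{"delta_pos": [35,-30,0],"turn": 0,"jaw": -1},{"delta_pos": [35,-30,0],"turn": 0,"jaw": -1},{"delta_pos": [35,-30,0],"turn": 0,"jaw": -1}]}}

```text
time: 0.77
tool_pos: [0.3807, -0.3575, 0.4043]
tcp_rot: [-3.104, -0.482, 0.0]
wrist_force: [0.5, -0.4, -0.4]
width: 0.001
grip_force: 0.0
```

>>> {"api": "drive_tool", "payload": {"increments": [{"delta_pos": [25,-30,0],"turn": 0,"jaw": -1},{"delta_pos": [25,-30,0],"turn": 0,"jaw": -1},{"delta_pos": [25,-30,0],"turn": 0,"jaw": -1},{"delta_pos": [20,-35,0],"turn": 0,"jaw": -1},{"delta_pos": [20,-35,0],"turn": 0,"jaw": -1},{"delta_pos": [20,-35,0],"turn": 0,"jaw": -1},{"delta_pos": [20,-35,0],"turn": 0,"jaw": -1},{"delta_pos": [10,-35,0],"turn": 0,"jaw": -1}]}}

```text
time: 1.43
tool_pos: [0.4575, -0.0547, 0.4046]
tcp_rot: [-3.104, -0.484, -0.001]
wrist_force: [0.4, 0.4, 0.8]
width: 0.002
grip_force: 0.0
```

```bash
python3 go.py -131 -50 120
```

```text
t 1.4333 tcp [ 0.4575 -0.0547  0.4046] clampxy [ -49.1 -230.8] tip z 231.6 x-axis yaw rel clamp 0.612 F [0.4 0.4 0.8] w 0.0 tilt [ 0.001 -0.    -1.   ]
delta tool mm [  36.8 -195.   111.6]
```

>>> {"api": "drive_tool", "payload": {"increments": [{"delta_pos": [7,-39,0],"turn": 0,"jaw": -1},{"delta_pos": [7,-39,0],"turn": 0,"jaw": -1},{"delta_pos": [7,-39,0],"turn": 0,"jaw": -1},{"delta_pos": [0,0,20],"turn": 0.122,"jaw": -1},{"delta_pos": [0,0,20],"turn": 0.122,"jaw": -1},{"delta_pos": [0,0,20],"turn": 0.122,"jaw": -1},{"delta_pos": [0,0,20],"turn": 0.122,"jaw": -1},{"delta_pos": [0,0,10],"turn": 0.124,"jaw": -1}]}}

```text
time: 2.1
tool_pos: [0.4399, 0.0612, 0.3117]
tcp_rot: [3.103, -0.482, -0.007]
wrist_force: [-0.4, -0.3, -0.0]
width: 0.004
grip_force: 0.0
```

>>> {"api": "drive_tool", "payload": {"increments": [{"delta_pos": [0,0,0],"turn": 0,"jaw": -1},{"delta_pos": [0,0,0],"turn": 0,"jaw": -1}]}}

```text
time: 2.27
tool_pos: [0.441, 0.061, 0.3139]
tcp_rot: [3.106, -0.469, -0.003]
wrist_force: [-0.2, 0.6, 0.3]
width: 0.003
grip_force: 0.0
```

```bash
python3 go.py -131 -50 90
```

```text
t 2.2667 tcp [0.441  0.061  0.3139] clampxy [ -99.4 -125.3] tip z 140.9 x-axis yaw rel clamp 0.003 F [-0.2  0.6  0.3] w 0.0 tilt [-0.002  0.001 -1.   ]
delta tool mm [-31.2 -75.5  50.9]
```

>>> {"api": "drive_tool", "payload": {"increments": [{"delta_pos": [-11,-25,0],"turn": 0,"jaw": -1},{"delta_pos": [-10,-25,0],"turn": 0,"jaw": -1},{"delta_pos": [-10,-25,0],"turn": 0,"jaw": -1},{"delta_pos": [0,0,20],"turn": 0,"jaw": -1},{"delta_pos": [0,0,20],"turn": 0,"jaw": -1},{"delta_pos": [0,0,10],"turn": 0,"jaw": -1},{"delta_pos": [0,0,0],"turn": 0,"jaw": -1},{"delta_pos": [0,0,0],"turn": 0,"jaw": -1}]}}

```text
time: 2.93
tool_pos: [0.4344, 0.1416, 0.265]
tcp_rot: [3.106, -0.473, -0.001]
wrist_force: [0.2, 0.2, -0.1]
width: 0.005
grip_force: 0.0
```

```bash
python3 go.py -131 -50 90; python3 -c "
from h import *
p=snap('scene','pics/s1.png')['pixels'][170:290,200:350,::-1];cv2.imwrite('pics/c3.png',cv2.resize(p,None,fx=5,fy=5,interpolation=2))"
```

```text
t 2.9333 tcp [0.4344 0.1416 0.265 ] clampxy [-129.8  -50.3] tip z 92.0 x-axis yaw rel clamp 0.001 F [ 0.2  0.2 -0.1] w 0.0 tilt [-0.  0. -1.]
delta tool mm [-1.2 -0.3  2. ]
```

View pics/c3.png

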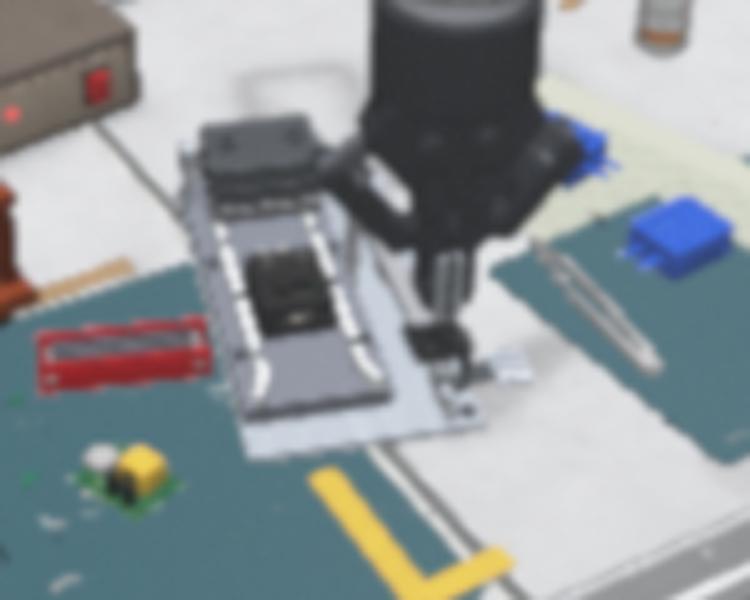

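Fingers are centred over the lever pad (crop 445,320; pad at 437,340), and the flap and charger look untouched. Pressing down.

>>> {"api": "drive_tool", "payload": {"increments": [{"delta_pos": [-2,0,10],"turn": 0,"jaw": -1},{"delta_pos": [0,0,5],"turn": 0,"jaw": -1},{"delta_pos": [0,0,5],"turn": 0,"jaw": -1},{"delta_pos": [0,0,5],"turn": 0,"jaw": -1},{"delta_pos": [0,0,5],"turn": 0,"jaw": -1},{"delta_pos": [0,0,5],"turn": 0,"jaw": -1},{"delta_pos": [0,0,5],"turn": 0,"jaw": -1},{"delta_pos": [0,0,0],"turn": 0,"jaw": -1}]}}

```text
time: 3.65
tool_pos: [0.432, 0.1426, 0.2241]
tcp_rot: [-3.105, 0.475, 0.002]
wrist_force: [-2.2, 1.9, 4.4]
width: 0.005
grip_force: 2.1
```

>>> {"api": "drive_tool", "payload": {"increments": [{"delta_pos": [0,0,4],"turn": 0,"jaw": -1},{"delta_pos": [0,0,4],"turn": 0,"jaw": -1},{"delta_pos": [0,0,3],"turn": 0,"jaw": -1},{"delta_pos": [0,0,2],"turn": 0,"jaw": -1},{"delta_pos": [0,0,0],"turn": 0,"jaw": -1},{"delta_pos": [0,0,0],"turn": 0,"jaw": -1}]}}

```text
time: 4.15
tool_pos: [0.4325, 0.1425, 0.2122]
tcp_rot: [3.106, -0.474, -0.0]
wrist_force: [-2.7, -0.3, 9.3]
width: -0.0
grip_force: 4.7
```

>>> {"api": "drive_tool", "payload": {"increments": [{"delta_pos": [0,0,2],"turn": 0,"jaw": -1},{"delta_pos": [0,0,2],"turn": 0,"jaw": -1},{"delta_pos": [0,0,0],"turn": 0,"jaw": -1},{"delta_pos": [0,0,0],"turn": 0,"jaw": -1}]}}

```text
time: 4.48
tool_pos: [0.4329, 0.1427, 0.2105]
tcp_rot: [3.105, -0.474, -0.001]
wrist_force: [-12.1, -1.8, 29.6]
width: 0.002
grip_force: 15.2
```

Hard stop reached: the force jumped to about 30 N with the tip at 37.5 mm. I'll release straight up.

>>> {"api": "drive_tool", "payload": {"increments": [{"delta_pos": [0,0,-5],"turn": 0,"jaw": -1},{"delta_pos": [0,0,-5],"turn": 0,"jaw": -1},{"delta_pos": [0,0,-10],"turn": 0,"jaw": -1},{"delta_pos": [0,0,-20],"turn": 0,"jaw": -1},{"delta_pos": [0,0,-20],"turn": 0,"jaw": -1},{"delta_pos": [0,0,-10],"turn": 0,"jaw": -1},{"delta_pos": [0,0,0],"turn": 0,"jaw": -1},{"delta_pos": [0,0,0],"turn": 0,"jaw": -1}]}}

```text
time: 5.15
tool_pos: [0.4326, 0.1424, 0.278]
tcp_rot: [-3.105, 0.474, -0.002]
wrist_force: [-0.2, -0.1, -0.8]
width: -0.0
grip_force: 0.0
```

```bash
python3 go.py -75 0 105; python3 -c "
from h import *
p=snap('scene','pics/s2.png')['pixels'][170:290,200:350,::-1];cv2.imwrite('pics/c4.png',cv2.resize(p,None,fx=5,fy=5,interpolation=2))"
```

```text
t 5.15 tcp [0.4326 0.1424 0.278 ] clampxy [-131.7  -50.1] tip z 105.0 x-axis yaw rel clamp -0.0 F [-0.2 -0.1 -0.8] w -0.0 tilt [ 0.001 -0.001 -1.   ]
delta tool mm [ 56.7 -50.1   0.1]
```

View pics/c4.png

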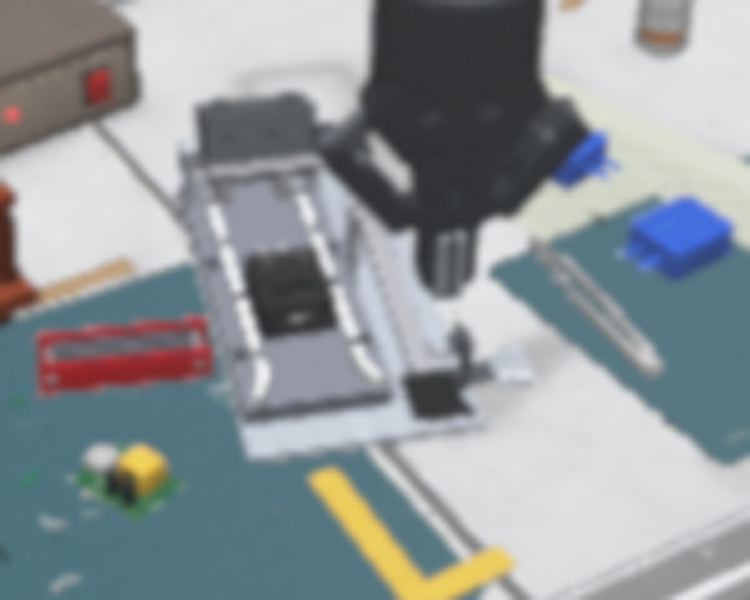

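The lever is down under the catch (crop 440,390) and the flap is raised (crop 260,130). Next I go behind the charger.

>>> {"api": "drive_tool", "payload": {"increments": [{"delta_pos": [14,-25,0],"turn": 0,"jaw": -1},{"delta_pos": [14,-25,0],"turn": 0,"jaw": -1},{"delta_pos": [26,0,20],"turn": 0,"jaw": -1},{"delta_pos": [0,0,20],"turn": 0,"jaw": -1},{"delta_pos": [0,0,20],"turn": 0,"jaw": -1},{"delta_pos": [0,0,12],"turn": 0,"jaw": -1},{"delta_pos": [0,0,0],"turn": 0,"jaw": -1},{"delta_pos": [0,0,0],"turn": 0,"jaw": -1}]}}

```text
time: 5.87
tool_pos: [0.4977, 0.1737, 0.204]
tcp_rot: [3.104, -0.474, -0.006]
wrist_force: [-0.2, 0.5, 0.4]
width: -0.001
grip_force: 0.0
```

```bash
python3 go.py 20 0 33; python3 -c "
from h import *
p=snap('scene','pics/s3.png')['pixels'][170:290,200:350,::-1];cv2.imwrite('pics/c5.png',cv2.resize(p,None,fx=5,fy=5,interpolation=2))"
```

```text
t 5.8667 tcp [0.4977 0.1737 0.204 ] clampxy [-78.9  -0.8] tip z 31.0 x-axis yaw rel clamp -0.0 F [-0.2  0.5  0.4] w -0.0 tilt [-0.003  0.002 -1.   ]
delta tool mm [98.9 -0.8 -2.3]
```

View pics/c5.png

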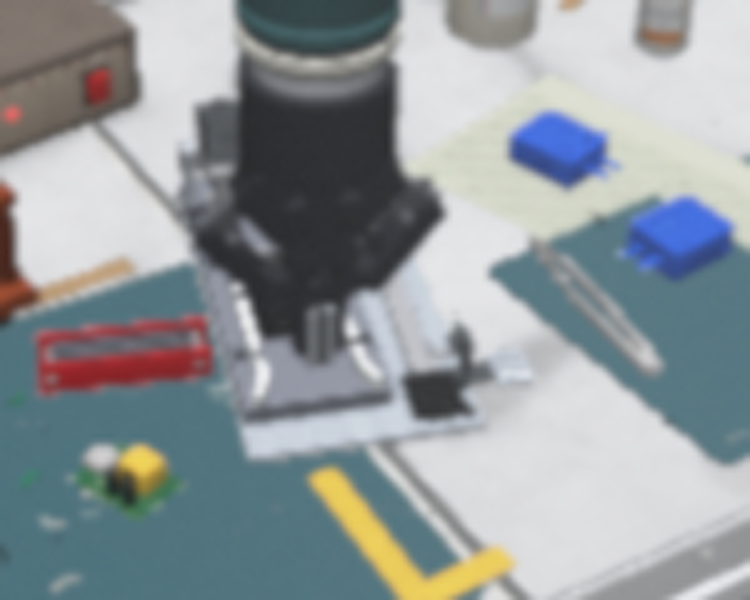

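>>> {"api": "drive_tool", "payload": {"increments": [{"delta_pos": [6,0,-2],"turn": 0,"jaw": -1},{"delta_pos": [6,0,0],"turn": 0,"jaw": -1},{"delta_pos": [6,0,0],"turn": 0,"jaw": -1},{"delta_pos": [6,0,0],"turn": 0,"jaw": -1},{"delta_pos": [6,0,0],"turn": 0,"jaw": -1},{"delta_pos": [6,0,0],"turn": 0,"jaw": -1},{"delta_pos": [6,0,0],"turn": 0,"jaw": -1},{"delta_pos": [6,0,0],"turn": 0,"jaw": -1}]}}

```text
time: 6.58
tool_pos: [0.5452, 0.1594, 0.2076]
tcp_rot: [3.105, -0.475, -0.0]
wrist_force: [0.0, -0.1, 0.1]
width: 0.005
grip_force: 0.1
```

>>> {"api": "drive_tool", "payload": {"increments": [{"delta_pos": [5,0,0],"turn": 0,"jaw": -1},{"delta_pos": [5,0,0],"turn": 0,"jaw": -1},{"delta_pos": [5,0,0],"turn": 0,"jaw": -1},{"delta_pos": [5,0,0],"turn": 0,"jaw": -1},{"delta_pos": [4,0,0],"turn": 0,"jaw": -1},{"delta_pos": [4,0,0],"turn": 0,"jaw": -1},{"delta_pos": [0,0,0],"turn": 0,"jaw": -1},{"delta_pos": [0,0,0],"turn": 0,"jaw": -1}]}}

```text
time: 7.25
tool_pos: [0.5715, 0.1512, 0.2077]
tcp_rot: [-3.105, 0.475, -0.0]
wrist_force: [-0.6, -0.1, -0.1]
width: 0.002
grip_force: 0.0
```

```bash
python3 go.py 20 0 33; python3 -c "
from h import *
a=snap('scene','pics/s4.png')['pixels'][180:270,215:315,::-1];b=snap('top','pics/t4.png')['pixels'][180:285,215:335,::-1]
a=cv2.resize(a,(400,360),interpolation=2);b=cv2.resize(b,(400,360),interpolation=2);cv2.imwrite('pics/c6.png',np.hstack([a,b]))"
```

```text
t 7.25 tcp [0.5715 0.1512 0.2077] clampxy [-1.7 -0.2] tip z 34.7 x-axis yaw rel clamp -0.0 F [-0.6 -0.1 -0.1] w 0.0 tilt [ 0. -0. -1.]
delta tool mm [21.7 -0.2  1.7]
```

View pics/c6.png

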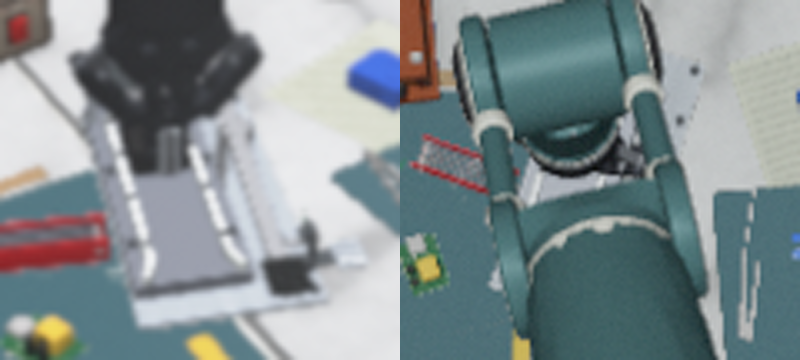

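The charger's rear is in front of the fingers, out of sight, and the flap is still raised. I continue in small steps, watching the force.

>>> {"api": "drive_tool", "payload": {"increments": [{"delta_pos": [3,0,0],"turn": 0,"jaw": -1},{"delta_pos": [3,0,0],"turn": 0,"jaw": -1},{"delta_pos": [3,0,0],"turn": 0,"jaw": -1},{"delta_pos": [0,0,0],"turn": 0,"jaw": -1},{"delta_pos": [0,0,0],"turn": 0,"jaw": -1}]}}

```text
time: 7.77
tool_pos: [0.5802, 0.1485, 0.2077]
tcp_rot: [-3.105, 0.475, -0.0]
wrist_force: [0.4, -0.1, -0.2]
width: 0.005
grip_force: 0.0
```

>>> {"api": "drive_tool", "payload": {"increments": [{"delta_pos": [2,0,0],"turn": 0,"jaw": -1},{"delta_pos": [2,0,0],"turn": 0,"jaw": -1},{"delta_pos": [0,0,0],"turn": 0,"jaw": -1},{"delta_pos": [0,0,0],"turn": 0,"jaw": -1}]}}

```text
time: 8.1
tool_pos: [0.5839, 0.1474, 0.2077]
tcp_rot: [-3.106, 0.475, -0.0]
wrist_force: [0.1, 0.6, -0.7]
width: 0.001
grip_force: 0.0
```

>>> {"api": "drive_tool", "payload": {"increments": [{"delta_pos": [2,0,0],"turn": 0,"jaw": -1},{"delta_pos": [2,0,0],"turn": 0,"jaw": -1},{"delta_pos": [0,0,0],"turn": 0,"jaw": -1},{"delta_pos": [0,0,0],"turn": 0,"jaw": -1}]}}

```text
time: 8.43
tool_pos: [0.5869, 0.1465, 0.2075]
tcp_rot: [-3.105, 0.475, 0.004]
wrist_force: [-4.2, 2.3, 3.1]
width: 0.0
grip_force: 2.5
```

>>> {"api": "drive_tool", "payload": {"increments": [{"delta_pos": [2,0,0],"turn": 0,"jaw": -1},{"delta_pos": [1,0,0],"turn": 0,"jaw": -1},{"delta_pos": [0,0,0],"turn": 0,"jaw": -1},{"delta_pos": [0,0,0],"turn": 0,"jaw": -1}]}}

```text
time: 8.77
tool_pos: [0.588, 0.1463, 0.2073]
tcp_rot: [3.105, -0.475, -0.012]
wrist_force: [-11.6, 5.0, 8.1]
width: -0.002
grip_force: 6.3
```

Firm contact at tool x ≈ 15 mm. I back off along the channel and look.

>>> {"api": "drive_tool", "payload": {"increments": [{"delta_pos": [-5,0,0],"turn": 0,"jaw": -1},{"delta_pos": [-20,0,0],"turn": 0,"jaw": -1},{"delta_pos": [-30,0,0],"turn": 0,"jaw": -1},{"delta_pos": [-35,0,0],"turn": 0,"jaw": -1},{"delta_pos": [-5,0,-30],"turn": 0,"jaw": -1},{"delta_pos": [0,0,-40],"turn": 0,"jaw": -1},{"delta_pos": [-10,40,0],"turn": 0,"jaw": -1},{"delta_pos": [-10,40,0],"turn": 0,"jaw": -1}]}}

```text
time: 9.43
tool_pos: [0.4592, 0.104, 0.2817]
tcp_rot: [-3.104, 0.468, -0.016]
wrist_force: [0.2, -0.9, -0.6]
width: -0.002
grip_force: 0.0
```

>>> {"api": "drive_tool", "payload": {"increments": [{"delta_pos": [0,20,0],"turn": 0,"jaw": -1},{"delta_pos": [0,0,0],"turn": 0,"jaw": -1},{"delta_pos": [0,0,0],"turn": 0,"jaw": -1}]}}

```text
time: 9.68
tool_pos: [0.4509, 0.0834, 0.2781]
tcp_rot: [-3.105, 0.478, -0.004]
wrist_force: [0.1, -0.3, 0.6]
width: -0.001
grip_force: 0.0
```

```bash
python3 go.py -100 -103 40; python3 -c "
from h import *
a=snap('scene','pics/s5.png')['pixels'][180:270,215:315,::-1];b=snap('top','pics/t5.png')['pixels'][180:285,215:335,::-1]
a=cv2.resize(a,(400,360),interpolation=2);b=cv2.resize(b,(400,350),interpolation=2);cv2.imwrite('pics/c7.png',np.hstack([a[:350],b]))"
```

```text
t 9.6833 tcp [0.4509 0.0834 0.2781] clampxy [ -96.6 -101. ] tip z 105.1 x-axis yaw rel clamp -0.002 F [ 0.1 -0.3  0.6] w -0.0 tilt [ 0.002 -0.001 -1.   ]
delta tool mm [-3.5  2.1 65.1]
```

View pics/c7.png

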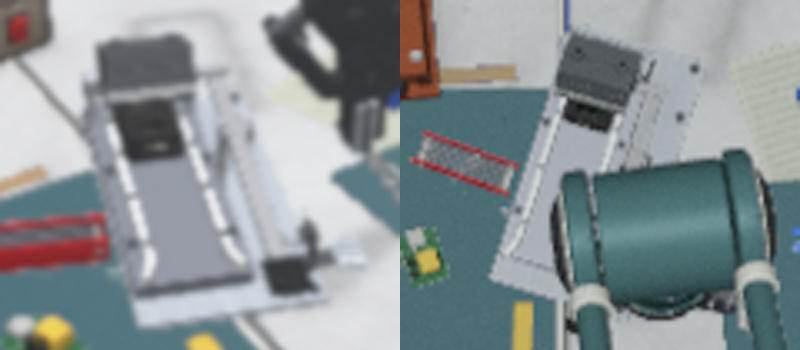

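```bash
python3 -c "
from fit2 import *
for d,u,v,z in((T,278.4,218.8,.042),(T,264.2,214.3,.042),(S,247.5,219.6,.02),(S,261.3,218.9,.02)): print(toclamp(ray(d,u,v,z)).round(1))"
```

```text
[ 25.3 -24.1]
[26.  18.1]
[32.8 17.1]
[ 27.9 -20.8]
```

The charger sits straight under the flap, rear face at clamp x ≈ 26–27 mm (scene crop 157,158), against the stops. Flap still up. Now the paddle.

>>> {"api": "drive_tool", "payload": {"increments": [{"delta_pos": [-4,3,30],"turn": 0,"jaw": -1},{"delta_pos": [0,0,25],"turn": 0,"jaw": -1},{"delta_pos": [0,0,12],"turn": 0,"jaw": -1},{"delta_pos": [0,0,4],"turn": 0,"jaw": -1},{"delta_pos": [0,0,4],"turn": 0,"jaw": -1},{"delta_pos": [0,0,0],"turn": 0,"jaw": -1},{"delta_pos": [0,0,0],"turn": 0,"jaw": -1}]}}

```text
time: 10.37
tool_pos: [0.447, 0.083, 0.2034]
tcp_rot: [-3.105, 0.473, -0.002]
wrist_force: [-0.1, -0.8, 0.3]
width: 0.004
grip_force: 0.0
```

>>> {"api": "drive_tool", "payload": {"increments": [{"delta_pos": [0,0,3],"turn": 0,"jaw": -1},{"delta_pos": [0,0,3],"turn": 0,"jaw": -1},{"delta_pos": [0,0,3],"turn": 0,"jaw": -1},{"delta_pos": [0,0,3],"turn": 0,"jaw": -1},{"delta_pos": [0,0,2],"turn": 0,"jaw": -1},{"delta_pos": [0,0,0],"turn": 0,"jaw": -1},{"delta_pos": [0,0,0],"turn": 0,"jaw": -1},{"delta_pos": [0,0,0],"turn": 0,"jaw": -1}]}}

```text
time: 11.03
tool_pos: [0.4465, 0.0825, 0.189]
tcp_rot: [-3.105, 0.475, -0.002]
wrist_force: [2.3, -3.2, 3.9]
width: -0.004
grip_force: 2.0
```

>>> {"api": "drive_tool", "payload": {"increments": [{"delta_pos": [0,0,2],"turn": 0,"jaw": -1},{"delta_pos": [0,0,1],"turn": 0,"jaw": -1},{"delta_pos": [0,0,0],"turn": 0,"jaw": -1},{"delta_pos": [0,0,0],"turn": 0,"jaw": -1},{"delta_pos": [0,0,0],"turn": 0,"jaw": -1},{"delta_pos": [0,0,0],"turn": 0,"jaw": -1},{"delta_pos": [0,0,0],"turn": 0,"jaw": -1},{"delta_pos": [0,0,0],"turn": 0,"jaw": -1}]}}

```text
time: 11.7
tool_pos: [0.4463, 0.0826, 0.1858]
tcp_rot: [-3.105, 0.474, -0.001]
wrist_force: [1.5, -2.5, 4.4]
width: -0.001
grip_force: 2.1
```

>>> {"api": "drive_tool", "payload": {"increments": [{"delta_pos": [0,0,0],"turn": 0,"jaw": -1},{"delta_pos": [0,0,0],"turn": 0,"jaw": -1},{"delta_pos": [0,0,0],"turn": 0,"jaw": -1},{"delta_pos": [0,0,0],"turn": 0,"jaw": -1},{"delta_pos": [0,0,0],"turn": 0,"jaw": -1},{"delta_pos": [0,0,0],"turn": 0,"jaw": -1},{"delta_pos": [0,0,0],"turn": 0,"jaw": -1},{"delta_pos": [0,0,0],"turn": 0,"jaw": -1}]}}

```text
time: 12.37
tool_pos: [0.4461, 0.0826, 0.1857]
tcp_rot: [-3.105, 0.474, 0.0]
wrist_force: [2.2, -1.2, 4.6]
width: -0.003
grip_force: 2.0
```

>>> {"api": "drive_tool", "payload": {"increments": [{"delta_pos": [0,0,0],"turn": 0,"jaw": -1},{"delta_pos": [0,0,0],"turn": 0,"jaw": -1},{"delta_pos": [0,0,0],"turn": 0,"jaw": -1},{"delta_pos": [0,0,0],"turn": 0,"jaw": -1},{"delta_pos": [0,0,0],"turn": 0,"jaw": -1},{"delta_pos": [0,0,0],"turn": 0,"jaw": -1},{"delta_pos": [0,0,0],"turn": 0,"jaw": -1},{"delta_pos": [0,0,0],"turn": 0,"jaw": -1}]}}

```text
time: 13.03
tool_pos: [0.4461, 0.0826, 0.1857]
tcp_rot: [-3.106, 0.474, 0.0]
wrist_force: [2.9, -0.7, 4.5]
width: 0.0
grip_force: 1.9
```

>>> {"api": "drive_tool", "payload": {"increments": [{"delta_pos": [0,0,-5],"turn": 0,"jaw": -1},{"delta_pos": [0,0,-10],"turn": 0,"jaw": -1},{"delta_pos": [0,0,-25],"turn": 0,"jaw": -1},{"delta_pos": [0,0,-35],"turn": 0,"jaw": -1},{"delta_pos": [0,0,-35],"turn": 0,"jaw": -1},{"delta_pos": [0,20,0],"turn": 0,"jaw": -1},{"delta_pos": [0,0,0],"turn": 0,"jaw": -1},{"delta_pos": [0,0,0],"turn": 0,"jaw": -1}]}}

```text
time: 13.7
tool_pos: [0.439, 0.0632, 0.2955]
tcp_rot: [3.105, -0.477, -0.003]
wrist_force: [-0.7, 0.0, -0.5]
width: 0.0
grip_force: 0.0
```

```bash
python3 go.py; python3 -c "
from h import *
a=snap('scene','pics/s6.png')['pixels'][170:270,215:348,::-1]
cv2.imwrite('pics/c8.png',cv2.resize(a,None,fx=6,fy=6,interpolation=2))"
```

```text
t 13.7 tcp [0.439  0.0632 0.2955] clampxy [-102.  -123.8] tip z 122.5 x-axis yaw rel clamp -0.002 F [-0.7  0.  -0.5] w 0.0 tilt [-0.002  0.    -1.   ]
```

View pics/c8.png

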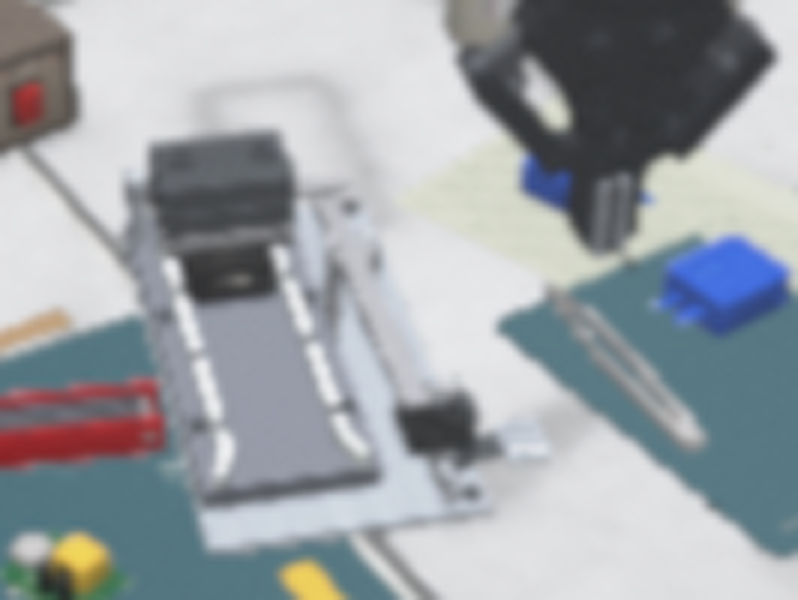

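The flap lies level on the charger (crop 225,240), the lever's long end is up again (440,420), the paddle has sprung back (525,440) and the gripper is clear. I'm handing it in.

```bash
python3 -c "
from workcell import bot
print(bot.finish_job())"
```

```text
the job is handed in; nothing more can be done
None
```

I handed the job in at about 14 s of the 53 s allowed: the charger sits against the back stops with the flap resting on it, the lever's long end is up and the catch has sprung back. That is from the last camera picture and the force readings; the hand-in gave no verdict.

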